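# Gather the brass spacers in the red corner of a sorting tray

## Task

One brass spacer has been left out on the bench: put it into the grey tray with the other four while the tray stands flat. Then take the tray by its wooden knob and tip it to about 30 degrees, its red corner staying down on the bench, until all five spacers have slid together into the red corner. Finish while still holding the tray tilted and still like that; leave the ink tin, the composing stick and the bodkin where they are.

Things in the scene. Friction and masses are not known exactly. Their poses are not given: they have to be found in the camera images.
- tray: Grey open tray, loose, outside 160 (its x) x 130 (its y) x 36 mm high, walls and floor 4 mm, about 0.5 kg; origin at the centre of its underside, z up. Red corner at +x +y, wooden ball knob on a steel stem above the -x -y corner. Stands at any yaw. Slippery inside: spacers begin to slide at about 10 degrees and are in the corner by 30. Its corners grip the bench well enough to pivot on.
- knob (a point): Centre of the wooden ball knob, 30 mm in diameter, at (-76, -61, 78) mm in the tray's frame; the stem below it is 14 mm thick. The ball can turn between the finger pads while held, so the gripper may stay pointing down as the tray tips.
- red_corner (a point): The inner red corner of the tray, where the two walls meet the inner floor, at (76, 61, 4) mm in the tray's frame.
- red_foot (a point): The outer lower tip of the red corner, at (80, 65, 0) mm in the tray's frame; it stays on the bench and the tray pivots on it when the knob is lifted.
- spacer1: brass spacer, a plain block 24 (its x) x 14 (its y) x 16 mm high, 45 g, slippery on the tray; origin at the centre of its underside; lies in the tray at the start.
- spacer2: brass spacer, a plain block 24 (its x) x 14 (its y) x 16 mm high, 45 g, slippery on the tray; origin at the centre of its underside; lies in the tray at the start.
- spacer3: brass spacer, a plain block 24 (its x) x 14 (its y) x 16 mm high, 45 g, slippery on the tray; origin at the centre of its underside; lies in the tray at the start.
- spacer4: brass spacer, a plain block 24 (its x) x 14 (its y) x 16 mm high, 45 g, slippery on the tray; origin at the centre of its underside; lies in the tray at the start.
- stray: brass spacer, a plain block 24 (its x) x 14 (its y) x 16 mm high, 45 g, slippery on the tray; origin at the centre of its underside; the one that lies on the bench beside the tray at the start.
- ink_tin: Blue ink tin, 72 mm in diameter, 50 mm high, standing to the left or right of the tray; bystander. Origin at the centre of its underside.
- stick: Steel composing stick, a flat ledge 160 (its x) x 45 mm, 18 mm high, lying on the bench; bystander. Origin at the centre of its underside.
- bodkin: Bodkin with a turned wooden handle and steel point, 125 mm long along its x, 28 mm thick, lying on the bench; bystander. Origin on the bench under the middle.

How it is judged:
By the outcome, as a careful person would: the job done as asked, in the order asked, and still so for the second after the job is handed in, while the arm keeps its last pose, push and grip.
It also fails if it takes over 51 s, if anything falls off the work surface, if the arm or the gripper's body presses on something with over 40 N, if the wrist force passes 120 N, or if a joint passes its speed limit or range.

## Robot

A 6-joint arm with a two-finger parallel gripper is mounted at the origin on the work surface. World frame = base frame: x ahead of the robot, y to its left, z up, the work surface at z = 0. Lengths are in m, angles in rad, forces in N, time in s.
With the tool pointing down it reaches from about 0.25 to 0.725 m from the base axis. Payload 4 kg.
Tool frame: the origin (TCP) lies on the centre line of the jaws, within the pads' length; the fingertips stand 17 mm ahead of it and the grasp point (between the pads) lies 2 mm behind it; z points along the fingers, y is the line along which they close (so a half turn about z gives the same grasp; the last joint's range is limited). The gripper opens to 85 mm and grips with 20 to 120 N. Pads are 22 mm wide; open, the fingers measure 114 mm over their backs; the gripper's body (76 mm by 85 mm) begins 54 mm behind the grasp point. The pads swing forward as they close: fully open they stand 13 mm farther back than shut.
Start: joints at [1.121, 0.241, 0.005, 1.335, 0, 1.571], TCP at [0.217, 0.45, 0.248] pointing down, gripper open.
Joint ranges: [-2.72, 2.72], [-1.05, 1.87], [-1.09, 1.28], [-1.99, 2.15], [-1.42, 1.44], [-3.14, 3.14]. Speed limits (rad/s): [2.79, 2.79, 3.14, 3.14, 3.14, 3.14].

## Interface

Orientations are given as a unit quaternion [x, y, z, w].
In Python, from workcell import get_obs, imaging, order gives the robot as it stands.
- The arm moves only by the tool apply_moves, never from a script. Its argument "targets" is a list that holds one entry, the list of rows, each a list of 5 numbers: the shift along the world's x, y, z in units of 40 mm (1.0 is 40 mm), then the turn about the world's z in degrees, then the gripper command: -1 is shut, 1 is fully open, values between are in proportion. In form: [[[dx, dy, dz, turn, fingers], ...]]. A call has 1 to 8 rows; each row shifts and turns the commanded pose from where the row before left it; what a row does not reach is not made up. A row lasts 1/12 s, in which the tool goes at most 41.7 mm and 7.16 degrees, less where a joint would pass 70% of its speed; a pose out of reach is approached as far as the arm can. A call is refused whole if a number of a shift passes 1 or a number of a turn 7.16, either way. A call with a gripper value outside its range is refused whole. The fingers move at their own pace and stop on an object; the grip force is fixed at half the most. Time passes only in rows, so rows that do not move let the fingers close. It gives the time, the measured TCP pose, the force, the opening and the grip force at its end, in the units of the state.
- get_obs(): the state, without advancing time (a new reading comes with each control period).
- imaging.camera(name): name is "scene" or "top"; returns (picture, depth): 384x512x3 uint8, blue, green, red; 384x512 float32, m along the optical axis (not along the pixel's ray), 0 where there is no reading.
- imaging.get_calibration(name): a dict with "camera_matrix" (3x3 intrinsics, pixels), "eye" and "rotation" of the camera in the world. Camera axes: x right, y down, z forward; pixel columns grow to the right and rows downward; lengths in m; the calibration is good to about 2 mm. A picture is of the moment at which its call begins. get_calibration takes no time and is no camera call.
- order.job_done(): hands the job in; it is judged then, once.
The state is a dict: "clock": time; "joint_pos": joint angles; "joint_vel": joint speeds; "tau": joint torques, N m; "eef_pos": TCP position; "tool_rot": TCP orientation; "ft_force": force on the tool from outside, world axes, zero at the start; "ft_torque": the same for the moment, N m; "grip_width": finger opening in m; "grasp_force": force on a finger pad.
Only numpy, scipy, OpenCV 4.12 (cv2) and the standard library are available. Lean on these libraries where they do the work, as an engineer would, in place of code of your own. Each camera call takes 0.05 s, during which the arm holds its last target. There are 200 camera calls.

## Working session

There is one attempt and no reset: what is moved stays moved. The work goes in short steps, Python scripts to look and compute and a tool call to move; the robot and the scene stay as the last step left them, time stands still between calls to the robot, and variables do not carry over. Pictures are saved under pics/ and viewed, at most 10 in all, crops included, and the job is handed in when it is done.

Besides the shell and the picture viewer there is one more tool, called after "Emit:" by a JSON object that holds its "method" and its "body", one argument or row to a line. apply_moves: Moves the arm, as the interface text tells. Its arguments: {"type":"object","properties":{"targets":{"type":"array","items":{"type":"array","items":{"type":"array","items":{"type":"number"}}}}},"required":["targets"]}

```bash
mkdir -p pics; cat > h.py <<'E'
import numpy as np, cv2
from workcell import get_obs, imaging, order
def world(name,d):
    c=imaging.get_calibration(name);K=np.array(c["camera_matrix"]);R=np.array(c["rotation"]);e=np.array(c["eye"])
    v,u=np.mgrid[0:384,0:512]
    p=np.stack([(u-K[0,2])/K[0,0]*d,(v-K[1,2])/K[1,1]*d,d],-1)
    return p@R.T+e
def ray(name,u,v,z):
    c=imaging.get_calibration(name);K=np.array(c["camera_matrix"]);R=np.array(c["rotation"]);e=np.array(c["eye"])
    d=R@np.array([(u-K[0,2])/K[0,0],(v-K[1,2])/K[1,1],1]);return e+d*(z-e[2])/d[2]
E
python3 - <<'E'
from h import *
for n in("top","scene"):
    p,d=imaging.camera(n);np.savez(n+"0.npz",p=p,d=d)
    cv2.imwrite(f"pics/{n}0.png",cv2.resize(p,(800,600)))
    c=imaging.get_calibration(n);print(n,c["eye"],np.round(c["rotation"],3).tolist(),c["camera_matrix"])
o=get_obs();print(o["clock"],o["eef_pos"],o["tool_rot"],o["grip_width"])
E
```

```text
top [ 0.40729018 -0.01599323  1.23707987] [0.715, -0.696, 0.044, -0.039] [[477.81034256   0.         254.11871282]
 [  0.         477.81034256 197.45856418]
 [  0.           0.           1.        ]]
scene [ 1.12292569 -0.15540827  0.84456046] [0.738, 0.59, -0.204, -0.257] [[433.3591746    0.         257.04312206]
 [  0.         433.3591746  188.6197591 ]
 [  0.           0.           1.        ]]
0.1 [0.21716627 0.44980105 0.24752305] [ 2.23004784e-01  9.74816914e-01 -8.96997087e-04 -2.14390606e-04] 0.08540112407427221
```

View pics/top0.png

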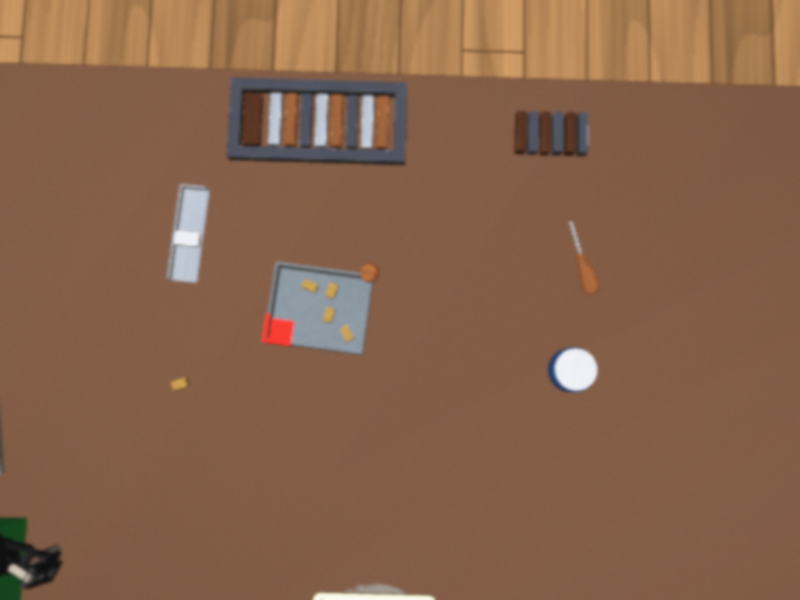

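View pics/scene0.png

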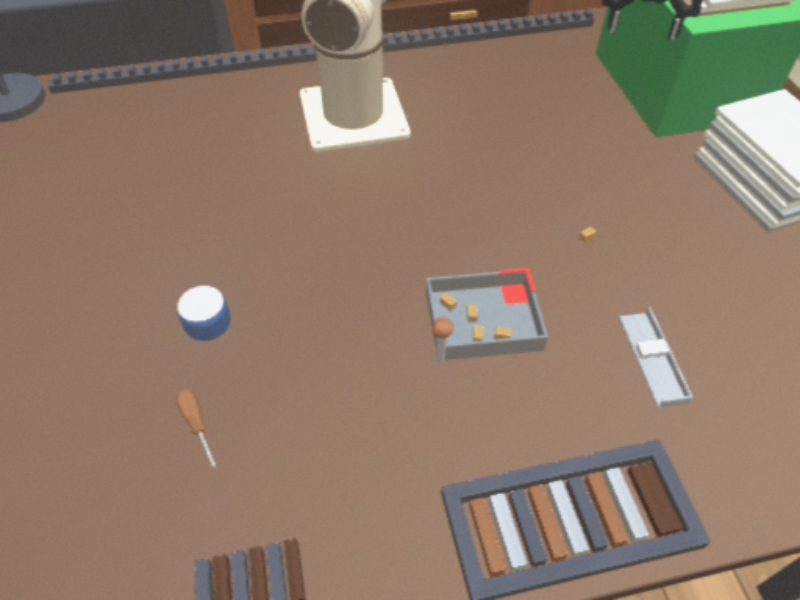

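The top view shows the tray centred near (320,308) of 800x600, with the red corner at (275,332) and the knob at (369,272). The stray is at (179,384), the tin is far right and the stick is to the left. The scene view agrees.

```bash
cat > h.py <<'E'
import numpy as np, cv2
from scipy.spatial.transform import Rotation as Ro
from workcell import get_obs, imaging, order
def cal(n):
    c=imaging.get_calibration(n);return np.array(c["camera_matrix"]),Ro.from_quat(c["rotation"]).as_matrix(),np.array(c["eye"])
def ray(n,uv,z):
    K,R,e=cal(n);uv=np.atleast_2d(uv).astype(float)
    d=np.c_[uv,np.ones(len(uv))]@np.linalg.inv(K).T@R.T
    return e+d*((z-e[2])/d[:,2])[:,None]
def blobs(m,amin=15):
    cs,_=cv2.findContours(m,cv2.RETR_EXTERNAL,cv2.CHAIN_APPROX_NONE)
    return [c[:,0] for c in cs if cv2.contourArea(c)>=amin]
def hsv(p,lo,hi): return cv2.inRange(cv2.cvtColor(p,cv2.COLOR_BGR2HSV),lo,hi)
def rect(n,c,z):
    w=ray(n,c,z)[:,:2]*1000
    return cv2.minAreaRect(w.astype(np.float32))
E
python3 - <<'E'
from h import *
for n in("top","scene"):
    f=np.load(n+"0.npz");p=f["p"];print(n)
    for nm,lo,hi,z in(("brass",(14,120,120),(30,255,255),.016),("red",(0,220,180),(4,255,255),.036),("wood",(5,150,120),(13,230,255),.078)):
        for c in blobs(hsv(p,lo,hi)):
            r=rect(n,c,z);uv=c.mean(0)
            if uv[1]<110 and n=="top": continue
            print(nm,uv.round(0),np.round(r[0]),np.round(r[1]),round(r[2]),f["d"][int(uv[1]),int(uv[0])])
f=np.load("top0.npz");p=f["p"]
roi=p[160:235,160:250]
m=hsv(p,(85,40,40),(125,200,255));m[:160]=0;m[235:]=0;m[:,:160]=0;m[:,245:]=0
m|=hsv(p,(0,220,180),(4,255,255))
c=max(blobs(cv2.morphologyEx(m,cv2.MORPH_CLOSE,np.ones((7,7)))),key=cv2.contourArea)
r=rect("top",c,.036);print("tray",r,cv2.boxPoints(r))
print([p[y,x].tolist() for x,y in((115,246),(236,174),(180,210))])
E
```

```text
top
brass [115. 245.] [421. 328.] [20. 28.] 3 1.2122737
brass [222. 213.] [509.  59.] [21.  8.] 28 1.2209592
brass [210. 201.] [539.  89.] [10. 21.] 78 1.226214
brass [212. 186.] [580.  86.] [10. 21.] 66 1.2289345
brass [198. 183.] [586. 123.] [20. 10.] 65 1.2276953
wood [236. 174.] [603.  23.] [22. 25.] 2 1.1573344
wood [375. 175.] [ 609. -320.] [61. 26.] 11 1.2296492
scene
brass [296.  10.] [-292.  312.] [60. 28.] 89 2.0308223Traceback (most recent call last):
  File "<stdin>", line 13, in <module>
ValueError: max() iterable argument is empty
```

```bash
python3 - <<'E'
from h import *
P={n:np.load(n+"0.npz")["p"] for n in("top","scene")}
H={n:cv2.cvtColor(P[n],cv2.COLOR_BGR2HSV) for n in P}
for n,pts in(("top",((115,246),(100,246),(236,174),(180,210),(176,182),(205,225),(181,171))),("scene",((376,149),(283,209),(333,180),(310,198),(301,200)))):
    print(n,[H[n][y,x].tolist() for x,y in pts])
# stray moments, top, world
def mom(n,win,lo,hi,z):
    x0,x1,y0,y1=win
    m=cv2.inRange(H[n],lo,hi)[y0:y1,x0:x1];v,u=np.nonzero(m)
    w=ray(n,np.c_[u+x0,v+y0],z)[:,:2]*1000
    C=np.cov(w.T);e,V=np.linalg.eigh(C);return w.mean(0).round(1),len(w),np.sqrt(12*e).round(1),np.degrees(np.arctan2(V[1,1],V[0,1])).round(1)
print("stray",mom("top",(103,128,235,256),(12,130,90),(30,255,255),.014))
print("stray sc",mom("scene",(368,386,140,158),(12,130,90),(30,255,255),.012))
print("knob",mom("top",(226,246,164,184),(3,140,80),(13,255,255),.082))
print("knobpx sc", [np.mean(np.nonzero(cv2.inRange(H["scene"],(3,140,80),(13,255,255))[198:220,270:296]),1)+[198,270]])
cv2.imwrite("pics/crop.png",cv2.resize(P["top"][150:260,95:255],(800,550),interpolation=cv2.INTER_CUBIC))
E
```

```text
top [[20, 155, 201], [11, 117, 133], [12, 158, 169], [1, 202, 250], [102, 13, 99], [11, 114, 132], [105, 23, 112]]
scene [[20, 115, 217], [12, 122, 203], [17, 21, 110], [102, 27, 188], [19, 114, 215]]
stray (array([420.3, 327.3]), 91, array([18.9, 30.1]), np.float64(107.2))
stray sc (array([nan, nan]), 0, array([nan, nan]), np.float64(nan))
knob (array([602. ,  22.4]), 112, array([23.9, 27.6]), np.float64(50.3))
knobpx sc [array([nan, nan])]
  avg = a.mean(axis, **keepdims_kw)
  ret = um.true_divide(
<stdin>:11: RuntimeWarning: Degrees of freedom <= 0 for slice
  c *= np.true_divide(1, fact)
  c *= np.true_divide(1, fact)
<stdin>:11: RuntimeWarning: Mean of empty slice.
  return _methods._mean(a, axis=axis, dtype=dtype,
```

View pics/crop.png

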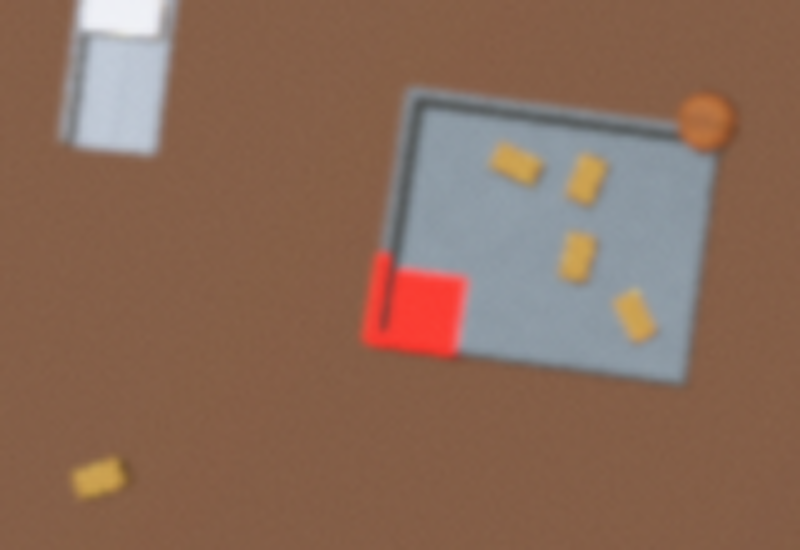

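The crop (5x, offset (95,150)) shows the tray's top corners at about (410,88), (362,345) red and (687,382), with the knob at (706,121). The stray is at (98,478), and there is free space around (465,260).

```bash
python3 - <<'E'
from h import *
def cr(pts,z): return ray("top",np.array(pts,float)/5-.4+[95,150],z)[:,:2]*1000
A,B,C=cr([(410,88),(362,345),(687,382)],.036)   # (+x,-y),( +x,+y red),(-x,+y)
print("corners",A,B,C,np.linalg.norm(A-B),np.linalg.norm(B-C))
ctr=(A+C)/2
y=(B-A);x=B-C
yaw=np.degrees([np.arctan2(x[1],x[0]),np.arctan2(-y[0],y[1])]);print("yaw",yaw,"ctr",ctr)
K=cr([(706,121)],.080)[0];print("knob",K)
a=np.radians(yaw.mean());R=np.array([[np.cos(a),-np.sin(a)],[np.sin(a),np.cos(a)]])
print("knob pred",ctr+R@[-76,-61],"foot",ctr+R@[80,65])
d=R@[156,126];print("diag deg",np.degrees(np.arctan2(d[1],d[0])))
print("place",cr([(465,260)],.012),"in tray",R.T@(cr([(465,260)],.012)[0]-ctr))
print("stray",cr([(98,478)],.014))
E
```

```text
corners [621.77419445 176.45878506] [490.10304237 194.56407265] [475.9439552   30.67495435] 132.91009641166985 164.49961351599475
yaw [85.06223148 82.17070817] ctr [548.85907483 103.56686971]
knob [601.60798897  23.75731186]
knob pred [601.03094171  21.25589653] foot [493.15674132 190.29777563]
diag deg 122.54401341834591
place [[537.03112396 147.91477196]] in tray [42.75787151 16.68536125]
stray [[420.32200795 329.07019419]]
```

Emit:
{"method": "apply_moves", "body": {
  "targets": [
    [[0.64,-0.38,0,-5.9,0],[0.64,-0.38,-0.2,-5.9,0],[0.64,-0.38,-0.6,-5.9,0],[0.64,-0.38,-0.6,-5.9,0],[0.64,-0.38,-0.6,-5.9,0],[0.63,-0.38,-0.6,-5.9,0],[0.63,-0.38,-0.6,-5.8,0],[0.62,-0.38,-0.6,-5.8,0]]
  ]
}}

```text
clock: 0.77
eef_pos: [0.4214, 0.3275, 0.0948]
tool_rot: [0.595, 0.804, -0.0, -0.0]
ft_force: [1.0, -0.5, -0.6]
grip_width: 0.0427
grasp_force: 0.0
```

Emit:
{"method": "apply_moves", "body": {
  "targets": [
    [[0,0,0,0,0]]
  ]
}}

```text
clock: 0.85
eef_pos: [0.4216, 0.3239, 0.091]
tool_rot: [0.597, 0.802, -0.004, -0.0]
ft_force: [-0.3, -0.0, -1.0]
grip_width: 0.0425
grasp_force: 0.0
```

```bash
python3 - <<'E'
from h import *
o=get_obs();R=Ro.from_quat(o["tool_rot"]).as_matrix()
print(o["clock"],o["eef_pos"]*1000 if hasattr(o["eef_pos"],'shape') else o["eef_pos"],np.degrees(np.arctan2(R[1,1],R[0,1])),o["grip_width"],o["joint_pos"])
E
```

```text
0.85 [421.55934301 323.8578199   90.95649903] 16.739326923643652 0.04248354967483437 [ 0.65617359  0.4280896  -0.16048457  0.9903916  -0.00204494  1.93480526]
```

Emit:
{"method": "apply_moves", "body": {
  "targets": [
    [[0,0,0,0,0],[0,0,0,0,0]]
  ]
}}

```text
clock: 1.02
eef_pos: [0.4203, 0.3286, 0.0962]
tool_rot: [0.593, 0.805, -0.0, -0.0]
ft_force: [0.4, 0.7, -0.4]
grip_width: 0.0425
grasp_force: 0.0
```

Emit:
{"method": "apply_moves", "body": {
  "targets": [
    [[0,0,-0.5,0,0],[0,0,-0.5,0,0],[0,0,-0.4,0,0],[0,0,-0.3,0,0],[0,0,-0.2,0,0],[0,0,0,0,0],[0,0,0,0,0]]
  ]
}}

```text
clock: 1.6
eef_pos: [0.4203, 0.3296, 0.0211]
tool_rot: [0.593, 0.806, 0.0, 0.0]
ft_force: [0.1, 0.4, 0.5]
grip_width: 0.0425
grasp_force: 0.0
```

Emit:
{"method": "apply_moves", "body": {
  "targets": [
    [[0,0,0,0,-1],[0,0,0,0,-1],[0,0,0,0,-1],[0,0,0,0,-1],[0,0,0,0,-1]]
  ]
}}

```text
clock: 2.02
eef_pos: [0.4214, 0.3295, 0.0217]
tool_rot: [0.593, 0.805, 0.001, 0.0]
ft_force: [-0.6, -0.0, 5.6]
grip_width: 0.0119
grasp_force: 60.4
```

Emit:
{"method": "apply_moves", "body": {
  "targets": [
    [[0,0,0.3,0,-1],[0,0,0.8,0,-1],[0.2,-0.4,0.7,0,-1],[0.5,-0.8,0.2,0,-1],[0.5,-0.8,0,0,-1],[0.5,-0.8,0,0,-1],[0.5,-0.8,0,0,-1],[0.3,-0.5,0,0,-1]]
  ]
}}

```text
clock: 2.68
eef_pos: [0.5223, 0.1616, 0.1007]
tool_rot: [0.594, 0.804, 0.0, 0.001]
ft_force: [0.3, 0.4, -0.2]
grip_width: 0.0121
grasp_force: 59.7
```

Emit:
{"method": "apply_moves", "body": {
  "targets": [
    [[0.2,-0.4,0,0,-1],[0,0,0,0,-1],[0,0,0,0,-1],[0,0,0,0,-1]]
  ]
}}

```text
clock: 3.02
eef_pos: [0.5281, 0.149, 0.1002]
tool_rot: [0.593, 0.805, -0.0, -0.0]
ft_force: [-0.7, -0.2, -0.2]
grip_width: 0.0118
grasp_force: 59.7
```

```bash
python3 - <<'E'
from h import *
p,d=imaging.camera("top");q,_=imaging.camera("scene")
a=cv2.resize(p[150:260,140:255],(400,383),interpolation=cv2.INTER_CUBIC)
b=cv2.resize(q[130:260,240:370],(383,383),interpolation=cv2.INTER_CUBIC)
cv2.imwrite("pics/carry.png",np.hstack([a,b]))
E
```

```text
(no output)
```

View pics/carry.png

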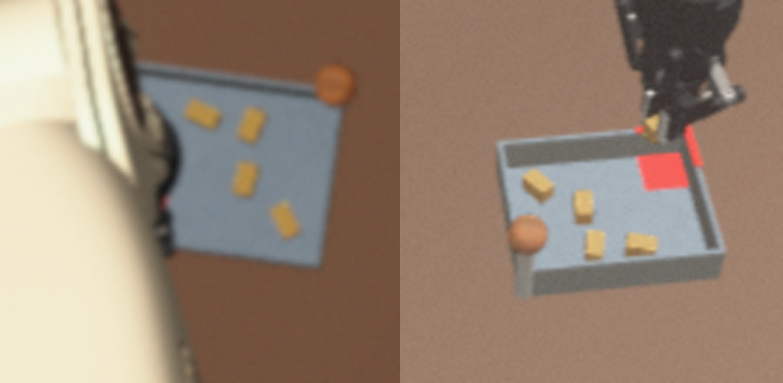

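The left half shows the four spacers still in the tray, with the arm blocking the red corner. The right half shows the stray held at the fingertips at (652,127), above the red corner. I'll lower it.

Emit:
{"method": "apply_moves", "body": {
  "targets": [
    [[0,0,-0.5,0,-1],[0,0,-0.5,0,-1],[0,0,-0.4,0,-1],[0,0,-0.2,0,-1],[0,0,-0.1,0,-1],[0,0,-0.1,0,-1],[0,0,0,0,-1],[0,0,0,0,-1]]
  ]
}}

```text
clock: 3.78
eef_pos: [0.5291, 0.149, 0.029]
tool_rot: [0.593, 0.805, 0.0, 0.0]
ft_force: [0.4, 0.8, 0.2]
grip_width: 0.0122
grasp_force: 59.7
```

```bash
python3 - <<'E'
from h import *
q,_=imaging.camera("scene")
cv2.imwrite("pics/low.png",cv2.resize(q[120:250,260:390],(600,600),interpolation=cv2.INTER_CUBIC))
E
```

```text
(no output)
```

View pics/low.png

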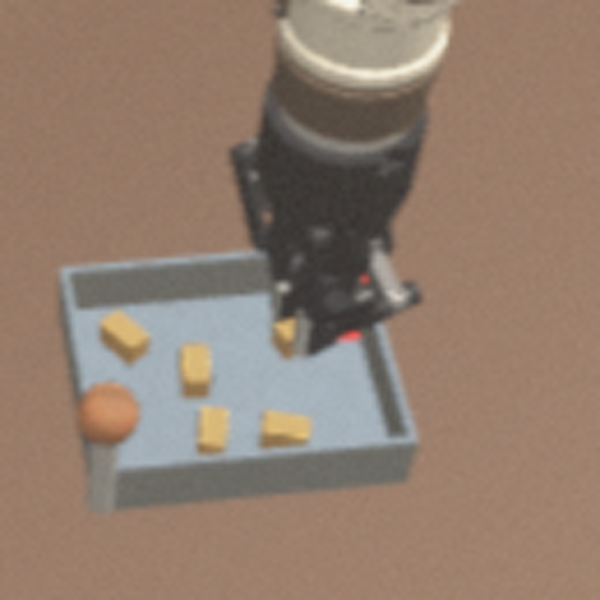

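The stray at (287,337) is at floor level, clear of the walls and the other spacers. I'll lower it slightly, open partway, lift, and start toward the knob.

Emit:
{"method": "apply_moves", "body": {
  "targets": [
    [[0,0,-0.1,0,-1],[0,0,0,0,-1],[0,0,0,0,-0.4],[0,0,0,0,-0.4],[0,0,0,0,-0.4],[0,0,0.2,0,-0.4],[0,0,0.6,0,-0.2],[0,0,0.9,0,0.1]]
  ]
}}

```text
clock: 4.5
eef_pos: [0.5256, 0.1478, 0.09]
tool_rot: [0.593, 0.805, -0.003, -0.003]
ft_force: [0.5, -0.6, 0.5]
grip_width: 0.0447
grasp_force: 0.0
```

Emit:
{"method": "apply_moves", "body": {
  "targets": [
    [[0,0,0.9,2,0.4],[0.2,-0.5,0.5,2,0.4],[0.3,-0.6,0,2,0.4],[0.4,-0.6,0,2,0.4],[0.4,-0.6,0,2,0.4],[0.3,-0.5,0,2,0.4],[0.2,-0.4,0,3,0.4],[0,0,0,0,0.4]]
  ]
}}

```text
clock: 5.17
eef_pos: [0.6021, 0.0173, 0.1487]
tool_rot: [0.484, 0.875, -0.0, 0.001]
ft_force: [0.4, -0.1, 1.2]
grip_width: 0.0596
grasp_force: 0.0
```

Emit:
{"method": "apply_moves", "body": {
  "targets": [
    [[0,0,0,0,0.4],[0,0,0,0,0.4],[0,0,0,0,0.4]]
  ]
}}

```text
clock: 5.42
eef_pos: [0.6, 0.0215, 0.1484]
tool_rot: [0.483, 0.876, -0.0, -0.0]
ft_force: [-0.3, -0.5, -0.4]
grip_width: 0.0597
grasp_force: 0.0
```

```bash
python3 - <<'E'
from h import *
p,d=imaging.camera("top");q,_=imaging.camera("scene")
a=cv2.resize(p[150:260,140:255],(400,383),interpolation=cv2.INTER_CUBIC)
b=cv2.resize(q[130:260,240:370],(383,383),interpolation=cv2.INTER_CUBIC)
cv2.imwrite("pics/pre.png",np.hstack([a,b]))
H=cv2.cvtColor(q,cv2.COLOR_BGR2HSV)
m=cv2.inRange(H,(5,105,100),(14,200,255))[195:225,265:300];m[H[195:225,265:300,1]<112]=0
v,u=np.nonzero(m);uv=np.array([u.mean()+265,v.mean()+195]);print(uv,len(u),u.min()+265,u.max()+265,v.min()+195,v.max()+195)
print(ray("scene",uv,.078)*1000)
E
```

```text
[282.66371681 209.36283186] 113 277 288 204 215
[[601.00939554  21.54998325  78.        ]]
```

View pics/pre.png

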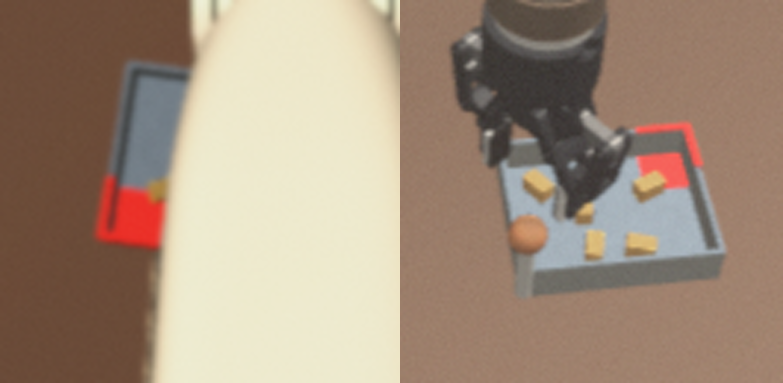

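The stray lies flat in the tray at (648,184) with the other four, and the knob measures (601,22) mm, directly under the gripper. Next I go down and grip it.

Emit:
{"method": "apply_moves", "body": {
  "targets": [
    [[0.03,0.01,-0.4,0,0.4],[0,0,-0.5,0,0.4],[0,0,-0.4,0,0.4],[0,0,-0.3,0,0.4],[0,0,-0.2,0,0.4],[0,0,0,0,0.4],[0,0,0,0,0.4]]
  ]
}}

```text
clock: 6.1
eef_pos: [0.6016, 0.0215, 0.0763]
tool_rot: [0.483, 0.876, -0.0, -0.0]
ft_force: [1.2, 0.6, 1.3]
grip_width: 0.0598
grasp_force: 0.0
```

Emit:
{"method": "apply_moves", "body": {
  "targets": [
    [[0,0,0,0,-1],[0,0,0,0,-1],[0,0,0,0,-1],[0,0,0,0,-1],[0,0,0,0,-1]]
  ]
}}

```text
clock: 6.52
eef_pos: [0.6026, 0.0211, 0.0778]
tool_rot: [0.483, 0.876, 0.001, 0.001]
ft_force: [-1.1, 0.5, 5.6]
grip_width: 0.0274
grasp_force: 58.8
```

Emit:
{"method": "apply_moves", "body": {
  "targets": [
    [[-0.025,0.04,0.107,0,-1],[-0.025,0.04,0.107,0,-1],[-0.025,0.04,0.107,0,-1],[-0.025,0.04,0.107,0,-1],[-0.03,0.048,0.103,0,-1],[-0.03,0.048,0.103,0,-1],[-0.03,0.048,0.103,0,-1],[-0.03,0.048,0.103,0,-1]]
  ]
}}

```text
clock: 7.18
eef_pos: [0.5922, 0.0355, 0.1098]
tool_rot: [0.483, 0.876, -0.0, -0.001]
ft_force: [0.3, 0.5, -7.4]
grip_width: 0.027
grasp_force: 59.3
```

Emit:
{"method": "apply_moves", "body": {
  "targets": [
    [[-0.035,0.055,0.098,0,-1],[-0.035,0.055,0.098,0,-1],[-0.035,0.055,0.098,0,-1],[-0.035,0.055,0.098,0,-1],[-0.04,0.062,0.091,0,-1],[-0.04,0.062,0.091,0,-1],[-0.04,0.062,0.091,0,-1],[-0.04,0.062,0.091,0,-1]]
  ]
}}

```text
clock: 7.85
eef_pos: [0.5808, 0.0543, 0.1405]
tool_rot: [0.483, 0.876, 0.0, -0.0]
ft_force: [-0.2, 0.6, -7.3]
grip_width: 0.0269
grasp_force: 59.7
```

Emit:
{"method": "apply_moves", "body": {
  "targets": [
    [[-0.044,0.068,0.085,0,-1],[-0.044,0.068,0.085,0,-1],[-0.044,0.068,0.085,0,-1],[-0.044,0.068,0.085,0,-1],[-0.047,0.074,0.077,0,-1],[-0.047,0.074,0.077,0,-1],[-0.047,0.074,0.077,0,-1],[-0.047,0.074,0.077,0,-1]]
  ]
}}

```text
clock: 8.52
eef_pos: [0.5662, 0.0769, 0.1664]
tool_rot: [0.483, 0.876, -0.0, 0.0]
ft_force: [-0.5, 0.1, -6.4]
grip_width: 0.027
grasp_force: 59.4
```

Emit:
{"method": "apply_moves", "body": {
  "targets": [
    [[0,0,0,0,-1],[0,0,0,0,-1],[0,0,0,0,-1],[0,0,0,0,-1],[0,0,0,0,-1],[0,0,0,0,-1]]
  ]
}}

```text
clock: 9.02
eef_pos: [0.5665, 0.0764, 0.1659]
tool_rot: [0.483, 0.876, -0.0, -0.0]
ft_force: [0.1, -0.5, -5.8]
grip_width: 0.0271
grasp_force: 59.4
```

```bash
python3 - <<'E'
from h import *
p,d=imaging.camera("top");q,_=imaging.camera("scene")
a=cv2.resize(p[150:260,140:255],(400,383),interpolation=cv2.INTER_CUBIC)
b=cv2.resize(q[110:240,250:380],(383,383),interpolation=cv2.INTER_CUBIC)
cv2.imwrite("pics/tilt.png",np.hstack([a,b]))
E
```

```text
(no output)
```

View pics/tilt.png

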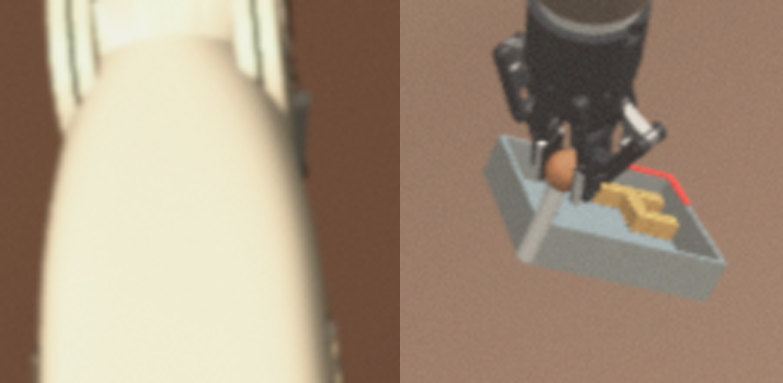

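The tray is tilted and held at the knob (560,168), and the spacers are bunched on the red side around (640,210). I need a closer look at the cluster.

```bash
python3 - <<'E'
from h import *
q=np.mean([imaging.camera("scene")[0] for _ in range(6)],0).astype(np.uint8)
cv2.imwrite("pics/tilt2.png",cv2.resize(q[145:220,290:390],(800,600),interpolation=cv2.INTER_CUBIC))
E
```

```text
(no output)
```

View pics/tilt2.png

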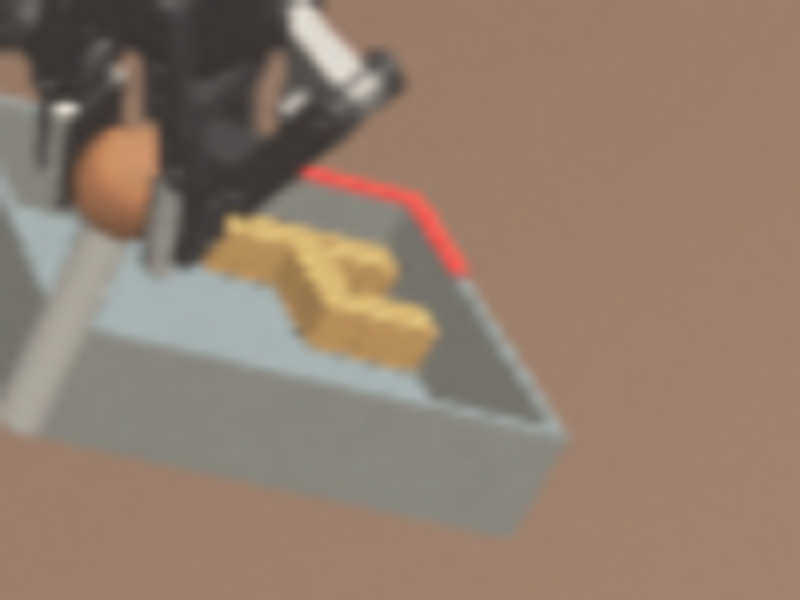

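The cluster lies against the far (+y) wall, from (205,265) to (395,260), and against the +x wall at (435,330). To count the blocks and check for gaps, I'll map the brass pixels onto the plane of the spacers' tops in the tray frame.

```bash
python3 - <<'E'
from h import *
o=get_obs();print(o["clock"])
q=np.mean([imaging.camera("scene")[0] for _ in range(4)],0).astype(np.uint8)
K,Rc,e=cal("scene")
a=np.radians(83.6);th=np.radians(30)
u=np.array([-.5373,.8434,0]);ax=np.cross([0,0,1],u)
foot=np.array([.4932,.1903,0])
T=Ro.from_rotvec(ax*th).as_matrix()@Ro.from_euler("z",a).as_matrix()
def pix(pt):
    w=(np.asarray(pt)-[80,65,0])@T.T/1000+foot
    c=(w-e)@Rc;c=c@K.T;return c[:,:2]/c[:,2:]
kn=(np.array([-76,-61,78])-[80,65,0])@T.T/1000+foot;print("knob model",kn,"tcp",o["eef_pos"])
print("corner px: red top inner, x wall far end top outer",(pix([[76,61,36],[80,-65,36],[80,65,36]])-[290,145])*8)
S=5;g=[[-30,-65],[80,-65],[80,65],[-30,65]]
for z in (20.,):
    src=pix(np.c_[g,[z]*4]).astype(np.float32);dst=(np.array(g)-[-30,-65]).astype(np.float32)*S
    W=cv2.warpPerspective(q,cv2.getPerspectiveTransform(src,dst),(110*S,130*S),flags=cv2.INTER_CUBIC)
    h=cv2.cvtColor(W,cv2.COLOR_BGR2HSV);m=cv2.inRange(h,(13,75,90),(30,255,255))
    print("brass mm2",m.sum()/255/S**2)
    cv2.imwrite("pics/rect.png",cv2.resize(W,(508,600)))
E
```

```text
9.4167
knob model [0.56563581 0.0767785  0.16781514] tcp [0.56645592 0.07657225 0.1660745 ]
corner px: red top inner, x wall far end top outer [[403.73712236 199.11213671]
 [564.87494014 429.49061263]
 [410.53212077 195.55930162]]
brass mm2 4609.96
```

View pics/rect.png

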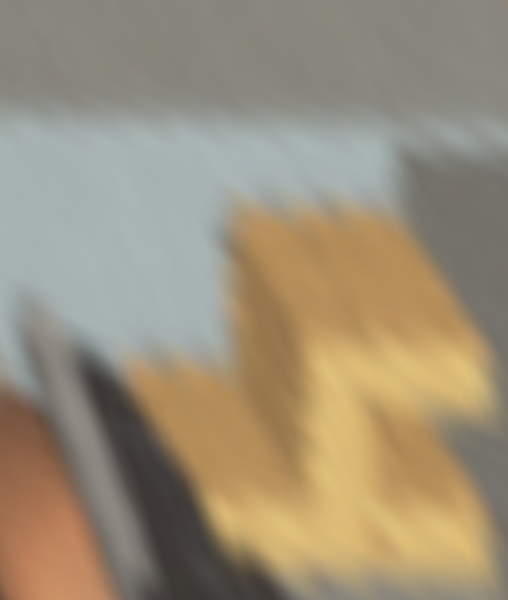

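The pose model matches the image: predicted corners (404,199) and (565,429) lie on the real ones. In tray coordinates, four spacers are packed against the +y wall and corner. One at about (63,16) mm is hung up on the +x wall, with a ~20 mm gap to the corner block. I'll rock the tray a little on its foot to free it.

Emit:
{"method": "apply_moves", "body": {
  "targets": [
    [[-0.123,0.193,0.164,0,-1],[-0.123,0.193,0.164,0,-1],[0,0,0,0,-1],[0,0,0,0,-1],[0.123,-0.193,-0.164,0,-1],[0.123,-0.193,-0.164,0,-1],[0,0,0,0,-1],[0,0,0,0,-1]]
  ]
}}

```text
clock: 10.28
eef_pos: [0.5669, 0.0755, 0.1655]
tool_rot: [0.484, 0.875, -0.0, -0.0]
ft_force: [0.2, 0.1, -4.0]
grip_width: 0.0269
grasp_force: 59.7
```

```bash
cat > chk.py <<'E'
from h import *
o=get_obs()
K,Rc,e=cal("scene");u=np.array([-.5373,.8434,0]);foot=np.array([.4932,.1903,0])
T=Ro.from_rotvec(np.cross([0,0,1],u)*np.radians(30)).as_matrix()@Ro.from_euler("z",83.6,degrees=True).as_matrix()
def pix(pt):
    c=(((np.asarray(pt)-[80,65,0])@T.T/1000+foot)-e)@Rc@K.T;return c[:,:2]/c[:,2:]
q=np.mean([imaging.camera("scene")[0] for _ in range(3)],0).astype(np.uint8)
g=np.array([[-30,-65],[80,-65],[80,65],[-30,65]])
M=cv2.getPerspectiveTransform(pix(np.c_[g,[20.]*4]).astype(np.float32),(g-[-30,-65]).astype(np.float32))
W=cv2.warpPerspective(q,M,(110,130));h=cv2.cvtColor(W,cv2.COLOR_BGR2HSV)
b=(h[...,0]>13)&(h[...,0]<30)&(h[...,1]>75);top=b&(h[...,2]>np.percentile(h[...,2][b],55))
print("clock",o["clock"],"tcp",np.round(o["eef_pos"],4),"top mm2",top.sum())
print("x from -30, y from -15, 4 mm cells: #=top +=side")
for y in range(50,130,4): print("%4d "%(y-65)+"".join("#" if top[y,x] else "+" if b[y,x] else "." for x in range(0,110,2)))
E
python3 chk.py
```

```text
clock 10.2833 tcp [0.5669 0.0755 0.1655] top mm2 1990
x from -30, y from -15, 4 mm cells: #=top +=side
 -15 ..........................+++++++++++++++++++..........
 -11 ..........................++++++++++++++++++++.........
  -7 ..........................++++++++++++++++++++++.......
  -3 ..........................+++++++++++++++++++++++......
   1 ..........................+++++++++++#++++++++++++.....
   5 ..........................+++++++###############+++....
   9 ..........................+++++++#################++...
  13 ..............+++++++++++++++++++###################+..
  17 ..............+++++++++++++++++++###################+..
  21 ..............+++++++++++++++++++##################++..
  25 ................+++++++++++++++++##############+.......
  29 .................++++++++++++++++#########+++++++......
  33 ..................++++++++++++++++#########+++++++.....
  37 ....................+++#######+++###############+++....
  41 .....................++############################+...
  45 ......................++############################+..
  49 .......................+++###########################+.
  53 ........................+++++########################+.
  57 ............................+++....+...++++.+++++.+++..
  61 .......................................................
```

The jam is still there; that hold lasted only 0.17 s. I'll tip a bit further, rock, hold, and return.

Emit:
{"method": "apply_moves", "body": {
  "targets": [
    [[-0.105,0.164,0.13,0,-1],[-0.105,0.164,0.13,0,-1],[-0.105,0.164,0.13,0,-1],[-0.105,0.164,0.13,0,-1],[0.1,-0.16,-0.13,0,-1],[-0.1,0.16,0.13,0,-1],[0.1,-0.16,-0.13,0,-1],[-0.1,0.16,0.13,0,-1]]
  ]
}}

```text
clock: 11.1
eef_pos: [0.5498, 0.1015, 0.1853]
tool_rot: [0.484, 0.875, -0.001, -0.0]
ft_force: [0.3, 0.3, -6.1]
grip_width: 0.0269
grasp_force: 59.6
```

Emit:
{"method": "apply_moves", "body": {
  "targets": [
    [[0,0,0,0,-1],[0,0,0,0,-1],[0,0,0,0,-1],[0,0,0,0,-1],[0.105,-0.164,-0.13,0,-1],[0.105,-0.164,-0.13,0,-1],[0.105,-0.164,-0.13,0,-1],[0.105,-0.164,-0.13,0,-1]]
  ]
}}

```text
clock: 11.77
eef_pos: [0.5669, 0.0759, 0.1655]
tool_rot: [0.483, 0.875, 0.0, -0.0]
ft_force: [-0.8, 1.3, -4.8]
grip_width: 0.0272
grasp_force: 59.8
```

Emit:
{"method": "apply_moves", "body": {
  "targets": [
    [[0,0,0,0,-1],[0,0,0,0,-1],[0,0,0,0,-1],[0,0,0,0,-1]]
  ]
}}

```text
clock: 12.1
eef_pos: [0.5666, 0.0765, 0.1666]
tool_rot: [0.483, 0.876, 0.0, 0.0]
ft_force: [-0.6, -0.4, -2.9]
grip_width: 0.027
grasp_force: 59.9
```

```bash
python3 chk.py
```

```text
clock 12.1 tcp [0.5666 0.0765 0.1666] top mm2 1800
x from -30, y from -15, 4 mm cells: #=top +=side
 -15 ..........................+++++++......................
 -11 ..........................+++++++++....................
  -7 ..........................++++++++++.......+...........
  -3 ..........................+++++++++++++++++++..........
   1 ..........................++++++++++++++++++++.........
   5 ..........................+++++++######+++++++++.......
   9 ..........................+++++++########++++++++......
  13 ..............+++++++++++++++++++#########++++++++.....
  17 ..............+++++++++++++++++++###########+++##++....
  21 ..............+++++++++++++++++++##################+...
  25 ................+++++++++++++++++###################+..
  29 .................+++++++++++++++++##################+..
  33 ...................+++++++++++++++#################++..
  37 ....................++++++++#++++#################++...
  41 .....................++############################++..
  45 ......................++############################+..
  49 .......................+++##########################++.
  53 ........................++++++#####################+++.
  57 ..........................+++..........................
  61 .......................................................
```

The hung-up spacer has dropped: all five now form one packed cluster in the red corner. Last check is that it is still and the foot is carrying load.

Emit:
{"method": "apply_moves", "body": {
  "targets": [
    [[0,0,0,0,-1],[0,0,0,0,-1],[0,0,0,0,-1],[0,0,0,0,-1],[0,0,0,0,-1],[0,0,0,0,-1],[0,0,0,0,-1],[0,0,0,0,-1]]
  ]
}}

```text
clock: 12.92
eef_pos: [0.5667, 0.0765, 0.1663]
tool_rot: [0.483, 0.876, 0.0, 0.0]
ft_force: [-0.2, -1.5, -1.0]
grip_width: 0.0272
grasp_force: 60.0
```

```bash
python3 - <<'E'
from h import *
F=[];P=[]
for i in range(12):
    q,_=imaging.camera("scene");o=get_obs();F.append(o["ft_force"]);P.append(o["eef_pos"])
print(np.mean(F,0),np.std(F,0),np.mean(P,0),np.std(P,0))
cv2.imwrite("pics/final.png",cv2.resize(q[145:220,290:390],(800,600),interpolation=cv2.INTER_CUBIC))
E
```

```text
[ 1.07954508 -1.58182442 -0.26627963] [0.52068577 0.46208985 0.59200376] [0.56666593 0.07651223 0.16624219] [3.09783868e-05 1.16417308e-05 1.93436080e-05]
```

View pics/final.png

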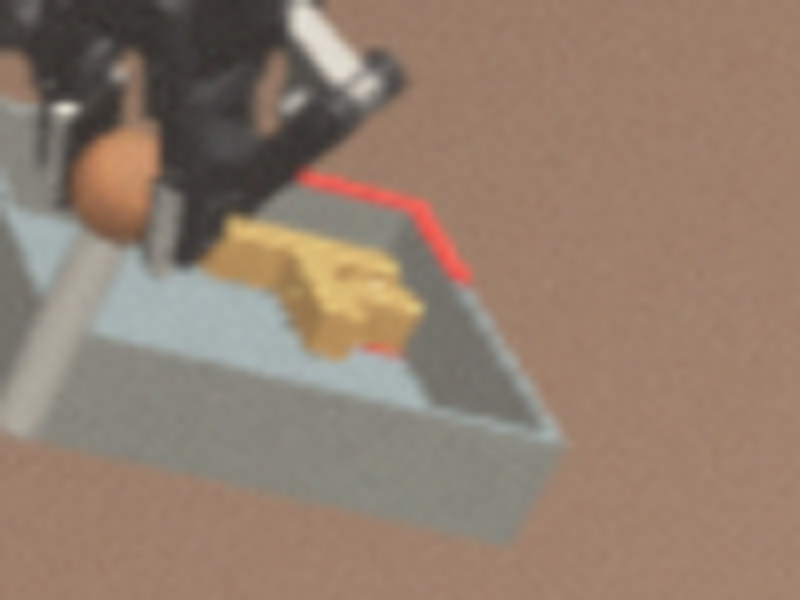

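The tray is still (TCP spread about 0.03 mm) with the knob held. All five spacers are packed in the red corner around (340,290), and the foot is carrying the load.

```bash
python3 -c "
from workcell import order
print(order.job_done())"
```

```text
the job is handed in; nothing more can be done
None
```

Job handed in at about 13.5 s: the stray went into the flat tray, and the tray is held still by its knob at about 30° on its red foot with all five spacers packed in the red corner; freeing one jammed spacer took a brief tip to about 40° before returning.

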